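Stand the fallen praline card back up behind the tray stand

TASK

The raspberry-pink praline card in its dark stone foot has been knocked flat on its back on the counter. Push it with the fingers until it stands up on its foot again, and slide it along the counter until the foot is flush and square against the near side of the praline stand, as its mint-green neighbour is. Do not pick it up, do not touch the pralines or their trays, and leave the other things as they are.

Things in the scene. Friction and masses are not known exactly. Their poses are not given: they have to be found in the camera images.
- card: Fallen card holder, loose: dark stone foot 110 wide x 70 deep x 30 mm high with a pink-banded cream card in a clear panel upright in it; 170 mm tall, 0.54 to 0.8 kg. Origin: centre of the foot's underside. Own x: from the underside up through the panel (vertical when it stands); y: the width; z: out of the front, along the depth. It starts flat on its back: z up, x level, roughly towards the robot, origin 35 mm high.
- card_ledge (a point): Middle of the strip of the foot's top in front of the panel (own x = 30, z = 18.5 mm), 110 x 33 mm. While the card lies this strip is upright above the panel, 37 to 70 mm high. Pushed here towards the stand, the card pivots on the edge of its underside that lies on the counter; past some 35 degrees it goes on by itself, to stand with its front to the stand.
- card_toe_l (a point): Corner of the foot's underside at own y = +55, z = +35 mm: one end of the front edge, which belongs against the stand. The panel (100 wide, 140 high, 4 mm thick) is in the middle of the foot's depth, 33 mm behind this edge; while the card lies it floats level, 33 to 37 mm above the counter.
- card_toe_r (a point): The other end of that front edge, at own y = -55, z = +35 mm. The panel is light: the centre of mass of the whole lies on the middle line, 24 mm from the underside.
- stand: The praline stand, fixed to the counter: a low white slab with a brass top, 220 deep (own x) x 620 wide (own y) x 45 mm high. Its near side, a flat upright face against which the cards stand, is the plane own x = 0. Origin: middle of that face's lower edge, on the counter. Own x points into the stand, away from the robot.
- pralines: Three black trays of pralines (truffles, pink raspberry, ivory) fixed on the stand, each 180 (own x) x 170 mm (own y), centred at own x = 110 and y = +200, 0, -200 mm; the pralines reach 75 mm above the counter. Own frame and origin = those of the stand, so the trays begin 20 mm in from its near side. Not to be touched.
- mint_card: An equal holder with a mint-green card, already standing against the near side of the stand to the left. Loose; leave it. Origin: centre of the underside of the foot, own z up, own y along its width.
- mint_jar: Glass jar of mint-green sweets with a brass lid, diameter 84, height 127 mm. Loose; leave it. Origin: centre of its underside.
- sweet_jar: Glass jar of mixed red, yellow and green sweets with a brass lid, diameter 84, height 127 mm. Loose; leave it. Origin: centre of its underside.
- gift_box: Brown gift box with gold ribbon, 90 x 90 x 74 mm high. Loose; leave it. Origin: centre of its underside.
- cup_stack: Stack of brown paper cups, diameter 78, height 153 mm. Loose; leave it. Origin: centre of its underside.
- tongs: Steel serving tongs lying flat, 190 x 45 x 16 mm, along own x. Loose; leave them. Origin: the middle, on the counter.
There are look-alikes about, which are no part of the job. What is shaped like the card but blue or purple is not meant.

How it is judged:
By the outcome, as a careful person would: the job done as asked, in the order asked, and still so for the second after the job is handed in, with the robot touching nothing.
It also fails if it takes over 51 s, if anything falls off the work surface, if the arm or the gripper's body presses on something with over 40 N, if the wrist force passes 120 N, or if a joint passes its speed limit or range.

ROBOT

A 6-joint arm with a two-finger parallel gripper is mounted at the origin on the work surface. World frame = base frame: x ahead of the robot, y to its left, z up, the work surface at z = 0. Lengths are in m, angles in rad, forces in N, time in s.
With the tool pointing down it reaches from about 0.35 to 1 m from the base axis. Payload 7.1 kg.
Tool frame: the origin (TCP) lies between the finger pads; the fingertips stand 22 mm ahead of it and the grasp point (between the pads) lies 3 mm ahead of it; z points along the fingers, y is the line along which they close (so a half turn about z gives the same grasp; the last joint's range is limited). The gripper opens to 85 mm and grips with 20 to 120 N. Pads are 22 mm wide; open, the fingers measure 114 mm over their backs; the gripper's body (76 mm by 85 mm) begins 54 mm behind the grasp point. The pads swing forward as they close: fully open they stand 13 mm farther back than shut.
Start: joints at [-1.261, 0.423, 1.63, -0, 1.089, -0.019], TCP at [0.202, -0.591, 0.253] pointing down, gripper open.
Joint ranges: [-3, 3], [-0.9, 2.11], [0.09, 2.58], [-1.31, 4.45], [0.11, 2.69], [-2.54, 2.54]. Speed limits (rad/s): [2.39, 2.39, 3.01, 3.14, 3.14, 3.14].

INTERFACE

Orientations are given as a rotation vector (axis times angle).
In Python, from rig import manip gives the robot as it stands. The module is installed in compiled form; this text tells all that it offers. Calls block until the motion is done:
- manip.move_to(position, orientation): joint-space move of the TCP to a pose.
- manip.servo_line(position, orientation=None, rate=0.15): straight line of the TCP; orientation=None keeps the orientation; rate is the mean speed in m/s.
- manip.set_joints(angles): joint-space move.
- manip.command_gripper(opening, f_grip=None): finger opening in m; f_grip is the grip in N (None keeps the last); returns when the fingers have stopped.
- manip.hold(seconds).
- manip.solve_ik(position, orientation): joint angles nearest the present ones, or None.
- manip.camera(name): name is "side" or "top"; returns a dict with "image" (384x512x3 uint8, red, green, blue), "fx", "fy", "cx", "cy" (pixels), "k1" (the pictures are not rectified: a ray, as slopes to the right and down, at radius r is drawn at 1 + k1 r^2 times it, then the intrinsics apply), "cam_to_world" (4x4, takes a point from camera to world coordinates). Camera axes: x right, y down, z forward; pixel columns grow to the right and rows downward; lengths in m; the calibration is good to about 2 mm. A picture is of the moment at which its call begins. There is no depth.
A pose or a line that the arm cannot do raises manip.IKError and nothing moves.
- manip.sign_off(): hands the job in; it is judged then, once.
Readings, each from a call of its own:
- manip.get_time(): time.
- manip.get_joint_positions(): joint angles.
- manip.get_joint_vel(): joint speeds.
- manip.get_tau(): joint torques, N m.
- manip.get_position(): TCP position.
- manip.get_ee_rot(): TCP orientation.
- manip.get_contact_force(): force on the tool from outside, world axes, zero at the start.
- manip.get_torque(): the same for the moment, N m.
- manip.get_width(): finger opening in m.
- manip.get_grip_force(): force on a finger pad.
Only numpy, scipy, OpenCV 4.12 (cv2) and the standard library are available. Lean on these libraries where they do the work, as an engineer would, in place of code of your own. Each camera call takes 0.05 s, during which the arm holds its last target. There are 200 camera calls.

## Working session

There is one attempt and no reset: what is moved stays moved. The work goes in short steps, each a Python script; the robot and the scene stay as the last script left them, time stands still between calls to the robot, and variables do not carry over. Pictures are saved under pics/ and viewed, at most 10 in all, crops included, and the job is handed in when it is done.

```bash
mkdir -p pics
cat > h.py <<'E'
import numpy as np, cv2
from rig import manip
def snap(n,f=None):
    c=manip.camera(n)
    if f: cv2.imwrite(f,c["image"][:,:,::-1])
    return c
def ray(c,u,v):
    d=np.array([(u-c["cx"])/c["fx"],(v-c["cy"])/c["fy"]]); s=d.copy()
    for _ in range(20): s=d/(1+c["k1"]*(s@s))
    T=np.array(c["cam_to_world"]); return T[:3,3],T[:3,:3]@np.array([*s,1.])
def onz(c,u,v,z):
    o,d=ray(c,u,v); return o+d*(z-o[2])/d[2]
def proj(c,p):
    T=np.array(c["cam_to_world"]); q=T[:3,:3].T@(np.array(p)-T[:3,3]); s=q[:2]/q[2]; s=s*(1+c["k1"]*(s@s))
    return np.array([s[0]*c["fx"]+c["cx"],s[1]*c["fy"]+c["cy"]])
E
python3 - <<'E'
from h import *
a=snap("top","pics/t0.png");b=snap("side","pics/s0.png")
for c in(a,b):
    print(c["fx"],c["k1"],np.round(c["cam_to_world"],3))
im=np.hstack([a["image"],b["image"]])
E
```

```text
447.9009881093262 -0.007898109209575288 [[-0.005 -0.992  0.124  0.286]
 [-1.     0.006  0.012 -0.012]
 [-0.013 -0.123 -0.992  1.541]
 [ 0.     0.     0.     1.   ]]
489.3129683966949 -0.049382253809543815 [[-0.997 -0.044  0.058  0.366]
 [-0.073  0.658 -0.75   1.264]
 [-0.005 -0.752 -0.659  1.168]
 [ 0.     0.     0.     1.   ]]
```

View pics/t0.png

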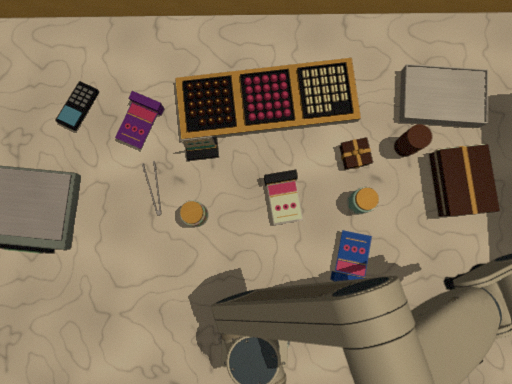

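View pics/s0.png

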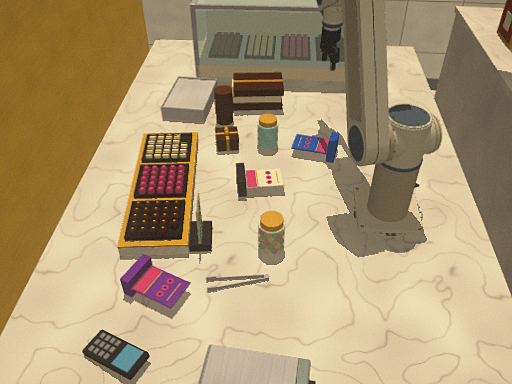

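The top view shows three card shapes: purple (139,122), blue (352,257), and cream with a pink band and dark foot (284,197). The last fits the description: the foot is at (282,178), and the panel points towards the robot. The stand's near edge runs from about (180,139) to (358,122), with the mint card at (201,150). I'll confirm with an enlarged crop and measure.

Run:
```python
from h import *
c=snap("top"); im=c["image"]; hsv=cv2.cvtColor(im,cv2.COLOR_RGB2HSV)
# dark foot
g=im.max(2); m=((g<60)*255).astype(np.uint8); m2=np.zeros_like(m); m2[160:192,255:310]=m[160:192,255:310]
cs,_=cv2.findContours(m2,0,2); k=max(cs,key=cv2.contourArea); r=cv2.minAreaRect(k); bx=cv2.boxPoints(r)
print("foot",r,[np.round(onz(c,*p,.07),3) for p in bx])
# brass
b=cv2.inRange(hsv,(14,140,100),(26,255,255)); b[:50]=0;b[145:]=0;b[:,:170]=0;b[:,362:]=0
cs,_=cv2.findContours(b,0,2); k=max(cs,key=cv2.contourArea); r=cv2.minAreaRect(k); bs=cv2.boxPoints(r)
P=np.array([onz(c,*p,.045) for p in bs]);print("stand",np.round(bs,1).tolist(),np.round(P,3).tolist(),[np.linalg.norm(P[i]-P[i-1]).round(3) for i in range(4)])
# near edge fit from columns
pts=np.array([onz(c,u,np.nonzero(b[:,u])[0].max()+.5,.045)[:2] for u in range(225,352,4)])
f=np.polyfit(pts[:,1],pts[:,0],1);print("edge x=",f, np.std(pts[:,0]-np.polyval(f,pts[:,1])))
# card panel
w=cv2.inRange(hsv,(0,0,170),(180,90,255)); 
o=im.copy(); 
s=o[100:240,230:330]; s=cv2.resize(s,None,fx=5,fy=4.2857,interpolation=cv2.INTER_CUBIC); cv2.imwrite("pics/crop1.png",cv2.resize(o[110:230,220:380],None,fx=5,fy=5,interpolation=cv2.INTER_CUBIC)[:,:,::-1])
```

```text
foot ((279.85858154296875, 176.8211212158203), (9.952967643737793, 33.162960052490234), 78.2317123413086) [array([ 0.52 , -0.035,  0.07 ]), array([ 0.542, -0.143,  0.07 ]), array([ 0.509, -0.149,  0.07 ]), array([ 0.487, -0.041,  0.07 ])]
stand [[174.0, 77.5999984741211], [352.79998779296875, 57.099998474121094], [359.79998779296875, 118.0999984741211], [181.0, 138.60000610351562]] [[0.87, 0.271, 0.045], [0.939, -0.353, 0.045], [0.72, -0.37, 0.045], [0.653, 0.243, 0.045]] [np.float64(0.219), np.float64(0.628), np.float64(0.22), np.float64(0.616)]
edge x= [-0.10905688  0.67936406] 0.000997240153293204
```

View pics/crop1.png

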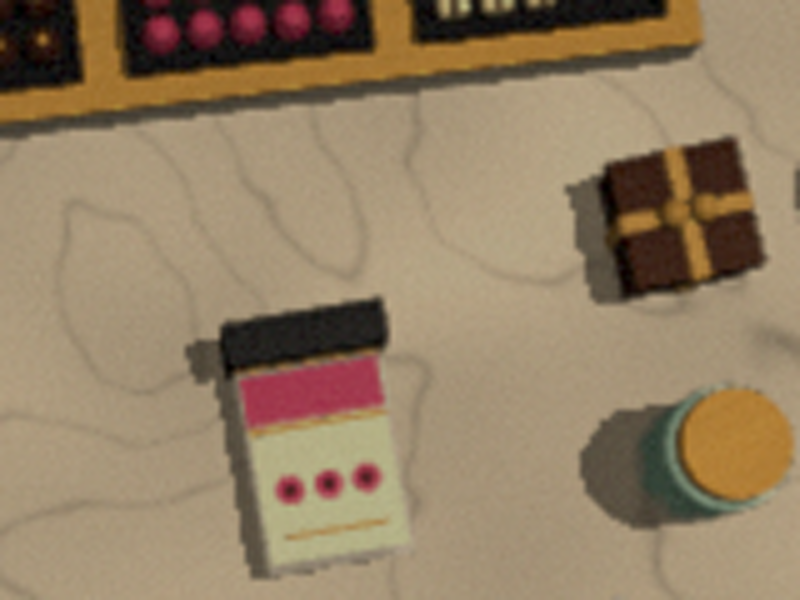

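The crop confirms it: a pink-banded cream card with its dark foot at crop (221–386, 300–375), which is full-frame (264–297, 170–185). Next I'll compute its pose and check the arm can reach the tipping and pushing poses.

```bash
cat >> h.py <<'E'
from scipy.spatial.transform import Rotation as R
def ori(th,t,flip=1):
    """fingers down, tilted by t (t>0: tips lead forward), forward = heading th, closing line across"""
    f=np.array([np.cos(th),np.sin(th),0]); l=np.array([-f[1],f[0],0])*flip
    z=np.sin(t)*f-np.cos(t)*np.array([0,0,1.]); return R.from_matrix(np.c_[np.cross(l,z),l,z]).as_rotvec()
def tcp(tipfront,th,t,tip=.017,half=.011):
    """TCP so that the tips' forward lower edge is at tipfront"""
    f=np.array([np.cos(th),np.sin(th),0]); u=np.array([0,0,1.])
    z=np.sin(t)*f-np.cos(t)*u; n=np.cos(t)*f+np.sin(t)*u
    return np.array(tipfront)-tip*z-half*n
E
python3 - <<'E'
from h import *
c=snap("top")
px=np.array([(221,325),(383,300),(386,345),(228,375)])/5+[220,110]-.4
P=np.array([onz(c,*p,.07) for p in px]);print(np.round(P,3),np.linalg.norm(P[0]-P[1]),np.linalg.norm(P[3]-P[2]),np.linalg.norm(P[1]-P[2]),np.linalg.norm(P[0]-P[3]))
q=np.array([(240,380),(270,572),(380,355),(408,545)])/5+[220,110]-.4
Q=np.array([onz(c,*p,.037) for p in q]);print(np.round(Q,3))
d=lambda v:np.degrees(np.arctan2(v[1],v[0]))
print("yaw",d(Q[0]-Q[1]),d(Q[2]-Q[3]),d(P[0]-P[1])-90,d(P[3]-P[2])-90)
print("panel mid",Q.mean(0))
s=snap("side")
for p in P: print(np.round(proj(s,p),0),end=" ")
th=np.radians(8)
for t in(-30,-20,25):
  for fl in(1,-1):
    for x,z in((.48,.062),(.62,.08),(.45,.2),(.62,.25),(.63,.015)):
      try: j=manip.solve_ik(tcp([x,-.1,z],th,np.radians(t)),ori(th,np.radians(t),fl))
      except Exception as e: j=e
      print(t,fl,x,z,None if j is None else np.round(j,2))
E
```

```text
[[ 0.522 -0.039  0.07 ]
 [ 0.538 -0.147  0.07 ]
 [ 0.508 -0.148  0.07 ]
 [ 0.489 -0.043  0.07 ]] 0.10901277637276627 0.1067036024610948 0.030294117741593202 0.03384456233044144
[[ 0.49  -0.052  0.037]
 [ 0.36  -0.071  0.037]
 [ 0.506 -0.147  0.037]
 [ 0.377 -0.164  0.037]]
yaw 8.268561717747641 7.325774257062659 8.500406665798394 10.48514672808561
panel mid [ 0.43315042 -0.10840431  0.037     ]
[237. 182.] [236. 163.] [244. 163.] [247. 182.] -30 1 0.48 0.062 [-0.15  0.7   1.73 -0.15  1.22 -1.77]
-30 1 0.62 0.08 [-0.12  0.83  1.37 -0.13  1.45 -1.78]
-30 1 0.45 0.2 [-0.16  0.46  1.75 -0.15  1.43 -1.81]
-30 1 0.62 0.25 [-0.12  0.65  1.3  -0.13  1.7  -1.82]
-30 1 0.63 0.015 [-0.12  0.93  1.34 -0.13  1.38 -1.77]
-30 -1 0.48 0.062 [-0.15  0.7   1.73 -0.15  1.22  1.37]
-30 -1 0.62 0.08 [-0.12  0.83  1.37 -0.13  1.45  1.36]
-30 -1 0.45 0.2 [-0.16  0.46  1.75 -0.15  1.43  1.33]
-30 -1 0.62 0.25 [-0.12  0.65  1.3  -0.13  1.7   1.33]
-30 -1 0.63 0.015 [-0.12  0.93  1.34 -0.13  1.38  1.37]
-20 1 0.48 0.062 [-0.17  0.63  1.83 -0.12  1.02 -1.8 ]
-20 1 0.62 0.08 [-0.14  0.75  1.49 -0.1   1.24 -1.8 
[... 177 characters left out ...]
.062 [-0.17  0.63  1.83 -0.12  1.02  1.34]
-20 -1 0.62 0.08 [-0.14  0.75  1.49 -0.1   1.24  1.34]
-20 -1 0.45 0.2 [-0.18  0.38  1.84 -0.11  1.26  1.3 ]
-20 -1 0.62 0.25 [-0.14  0.56  1.41 -0.09  1.51  1.31]
-20 -1 0.63 0.015 [-0.14  0.85  1.47 -0.1   1.16  1.35]
25 1 0.48 0.062 [-0.36  0.5   2.29  1.72  0.21  2.53]
25 1 0.62 0.08 None
25 1 0.45 0.2 None
25 1 0.62 0.25 [-0.26  0.27  1.92  0.31  0.58 -2.2 ]
25 1 0.63 0.015 None
25 -1 0.48 0.062 [-0.36  0.5   2.29  1.72  0.21 -0.61]
25 -1 0.62 0.08 [-0.26  0.56  2.    0.75  0.24  0.46]
25 -1 0.45 0.2 [-0.39  0.11  2.28  0.55  0.42  0.57]
25 -1 0.62 0.25 [-0.26  0.27  1.92  0.31  0.58  0.94]
25 -1 0.63 0.015 [-0.26  0.69  1.98  1.2   0.18  0.01]
```

Run:
```python
from h import *
th=np.radians(8.2); t=np.radians(-30); f=np.array([np.cos(th),np.sin(th),0]); L=np.array([.499,-.097,0])
o=ori(th,t,-1); P=lambda a,h: tcp(L+a*f+[0,0,h],th,t)
t0=manip.get_time()
manip.move_to(P(-.028,.2),o); manip.command_gripper(.05)
print(manip.get_time()-t0, manip.get_width())
manip.servo_line(P(-.028,.058),o,rate=.12)
print("down",np.round(manip.get_contact_force(),1))
for a,h in((-.012,.058),(-.004,.058),(.006,.058),(.016,.06),(.026,.062)):
    manip.servo_line(P(a,h),o,rate=.06); print(a,np.round(manip.get_contact_force(),1))
a=snap("top");b=snap("side"); print(manip.get_time()-t0)
x=cv2.resize(a["image"][110:230,220:340],None,fx=3.3,fy=3.3);y=cv2.resize(b["image"][110:230,190:310],None,fx=3.3,fy=3.3)
cv2.imwrite("pics/p2.png",np.hstack([x,y])[:,:,::-1])
```

```text
2.4583 0.05004061413767199
down [ 0.  -0.2  0.8]
-0.012 [-0.1 -1.1 -0.8]
-0.004 [-2.1 -0.3  0.3]
0.006 [-2.8  0.5  4.4]
0.016 [-1.5  0.2  2.8]
0.026 [ 0.3 -1.   1. ]
5.5417
```

View pics/p2.png

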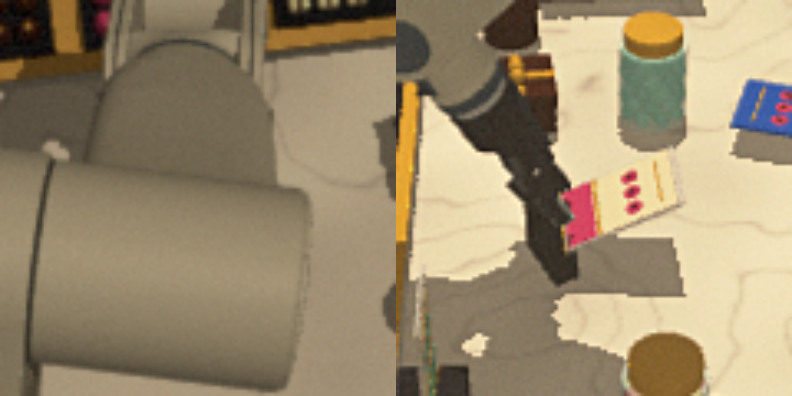

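The right-hand side view shows the card tipping, with the panel raised about 25–30° at (620,200) and the foot pivoting at (555,265). The fingers are on the ledge, so I'll carry on.

Run:
```python
from h import *
th=np.radians(8.2); t=np.radians(-30); f=np.array([np.cos(th),np.sin(th),0]); L=np.array([.499,-.097,0])
o=ori(th,t,-1); P=lambda a,h: tcp(L+a*f+[0,0,h],th,t)
for a,h in((.036,.064),(.046,.068),(.056,.074),(.068,.082),(.082,.09),(.1,.095)):
    manip.servo_line(P(a,h),o,rate=.08); print(a,np.round(manip.get_contact_force(),1))
manip.hold(.3)
b=snap("side"); print(manip.get_time())
cv2.imwrite("pics/p3.png",cv2.resize(b["image"][100:240,170:310],None,fx=4,fy=4)[:,:,::-1])
```

```text
0.036 [12.7  2.1  1.7]
0.046 [1.5 1.  3. ]
0.056 [2.6 0.9 4.2]
0.068 [2.3 1.  2.4]
0.082 [2.6 1.  2.3]
0.1 [-0.3  0.4  0.1]
8.0583
```

View pics/p3.png

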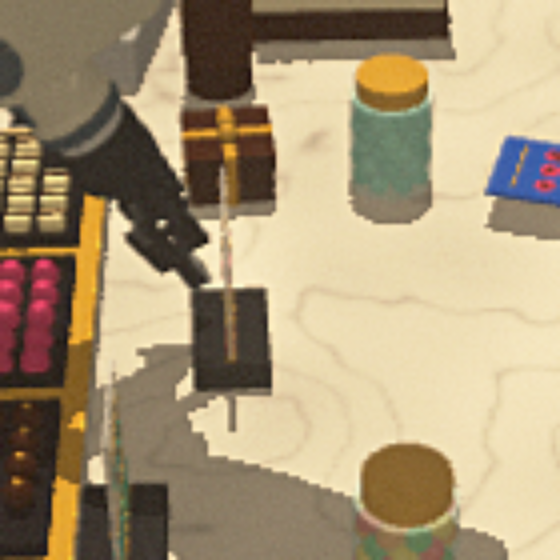

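The card is standing: foot at crop (190–272, 288–392), panel vertical at x≈230. I'll lift clear, go over and behind it, and measure the foot.

Run:
```python
from h import *
th=np.radians(8.2); t=np.radians(-30); f=np.array([np.cos(th),np.sin(th),0]); L=np.array([.499,-.097,0])
o=ori(th,t,-1); P=lambda a,h: tcp(L+a*f+[0,0,h],th,t)
manip.servo_line(P(.105,.26),o,rate=.2)
ths=np.radians(6.2); o2=ori(ths,np.radians(8),-1); fs=np.array([np.cos(ths),np.sin(ths),0])
b=snap("side"); im=b["image"]
px=np.array([(191,290),(267,288),(271,390),(195,390)])/4+[170,100]-.4
for p,z in zip(px,(.03,.03,0,0)): print(np.round(onz(b,*p,z),3))
manip.move_to(tcp(np.array([.44,-.115,.24]),ths,np.radians(8)),o2)
print(np.round(manip.get_joint_positions(),2),manip.get_time())
for x,z in((.47,.24),(.47,.012),(.62,.012)):
    j=manip.solve_ik(tcp([x,-.115,z],ths,np.radians(8)),o2);print(None if j is None else np.round(j,2))
a=snap("top"); b=snap("side")
x=cv2.resize(a["image"][100:220,220:340],None,fx=3.3,fy=3.3);y=cv2.resize(b["image"][110:230,170:290],None,fx=3.3,fy=3.3)
cv2.imwrite("pics/p4.png",np.hstack([x,y])[:,:,::-1])
```

```text
[ 0.606 -0.138  0.03 ]
[ 0.536 -0.145  0.03 ]
[ 0.523 -0.038  0.   ]
[ 0.591 -0.033  0.   ]
[-0.33  0.1   2.08  0.08  0.84  1.08] 9.9167
[-0.31  0.14  2.03  0.08  0.84  1.11]
[-0.31  0.59  2.14  0.2   0.28  0.96]
[-0.23  0.7   1.82  0.1   0.49  1.15]
```

View pics/p4.png

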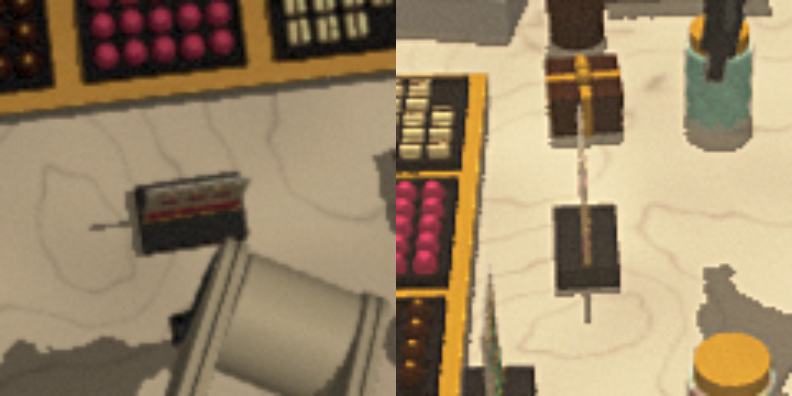

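The card stands free, with its foot centre at about (0.564, −0.089). In the top crop it spans (135–245, 180–252). Now I'll descend behind it and push along the stand's normal.

Run:
```python
from h import *
th=np.radians(6.2); t=np.radians(8); o=ori(th,t,-1); f=np.array([np.cos(th),np.sin(th),0]); B=np.array([.530,-.0925,0])
P=lambda a,h: tcp(B+a*f+[0,0,h],th,t)
manip.move_to(P(-.035,.2),o); manip.servo_line(P(-.035,.014),o,rate=.15)
manip.hold(.1); F0=np.array(manip.get_contact_force()); print(F0.round(1))
for a in(-.01,.01,.03,.05,.07,.078):
    manip.servo_line(P(a,.014),o,rate=.06); print(a,np.round(manip.get_contact_force()-F0,1))
while a<.1:
    a+=.001; manip.servo_line(P(a,.014),o,rate=.03); manip.hold(.05)
    F=np.array(manip.get_contact_force())-F0; print(round(a,3),F.round(1))
    if -F@f>12: break
b=snap("side"); print(manip.get_time(),manip.get_position())
cv2.imwrite("pics/p5.png",cv2.resize(b["image"][110:270,110:270],None,fx=3.7,fy=3.7)[:,:,::-1])
```

```text
[ 0.2 -0.9 -1.4]
-0.01 [-0.8  1.   1.4]
0.01 [-0.7  0.4  1.5]
0.03 [-0.8 -0.5  0.9]
0.05 [0.2 0.8 1. ]
0.07 [-0.2  1.9  0.9]
0.078 [0.1 0.7 1. ]
0.079 [-3.6 -0.5  2.9]
0.08 [-5.1  0.3  4.8]
0.081 [-3.9  0.7  2.2]
0.082 [-3.9  0.8  1.2]
0.083 [-2.2  0.7  0.6]
0.084 [-2.1  1.   1.3]
0.085 [-1.7  1.2  0. ]
0.086 [-2.9  0.4 -0.3]
0.087 [-3.5  0.7  0.1]
0.088 [-2.2  0.1  0.6]
0.089 [-5.3 -0.6  2.4]
0.09 [-8.  -2.2  6.2]
0.091 [-12.3  -2.1   8.4]
18.625 [ 0.60476253 -0.0842519   0.02902865]
```

View pics/p5.png

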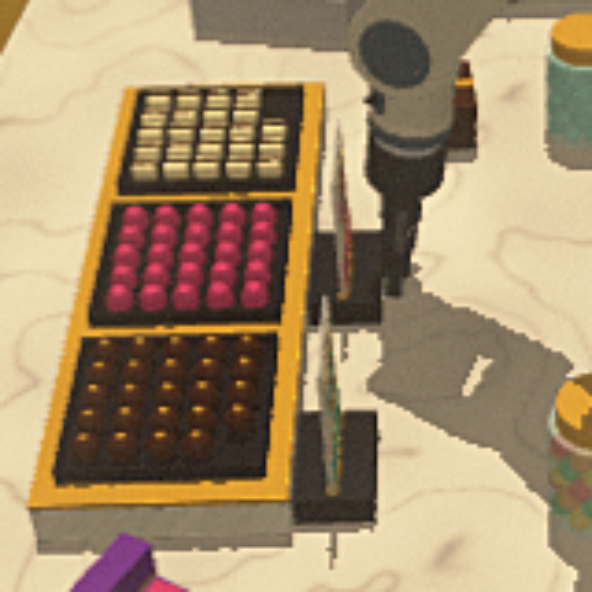

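The foot is against the stand beside its mint neighbour (foot at (345,280), mint foot at (335,470)), and the force is rising. I'll press a little more to square it, back off, and check from both views.

Run:
```python
from h import *
th=np.radians(6.2); t=np.radians(8); o=ori(th,t,-1); f=np.array([np.cos(th),np.sin(th),0]); B=np.array([.530,-.0925,0])
P=lambda a,h: tcp(B+a*f+[0,0,h],th,t)
for a in(.092,.093,.094):
    manip.servo_line(P(a,.014),o,rate=.03); manip.hold(.1); F=np.array(manip.get_contact_force()); print(F.round(1))
    if -F@f>22: break
print(np.round(manip.get_torque(),2))
manip.servo_line(P(.06,.014),o,rate=.05); manip.servo_line(P(.02,.014),o,rate=.15); manip.servo_line(P(.02,.25),o,rate=.25)
q=manip.get_joint_positions(); q=list(q); q[0]-=.8; manip.set_joints(q)
a=snap("top");b=snap("side"); print(manip.get_time())
im=a["image"]; g=im.max(2)
cv2.imwrite("pics/top6.png",im[:,:,::-1]);cv2.imwrite("pics/side6.png",b["image"][:,:,::-1])
x=cv2.resize(a["image"][105:185,170:310],None,fx=5.6,fy=5.6,interpolation=cv2.INTER_CUBIC)[:300];y=cv2.resize(b["image"][140:255,180:230],None,fx=5.2,fy=5.2,interpolation=cv2.INTER_CUBIC)
cv2.imwrite("pics/p6a.png",cv2.resize(x,(784,300))[:,:,::-1]);
c=np.zeros((598,800,3),np.uint8); x=cv2.resize(a["image"][105:185,180:310],(520,320),interpolation=cv2.INTER_CUBIC); c[:320,:520]=x; c[:598,525:785]=y
cv2.imwrite("pics/p6.png",c[:,:,::-1])
```

```text
[-14.5  -3.7   8.9]
[-17.2  -4.3  10.2]
[-20.8  -5.2  12.6]
[-0.79  2.94 -0.04]
23.6833
```

View pics/p6.png

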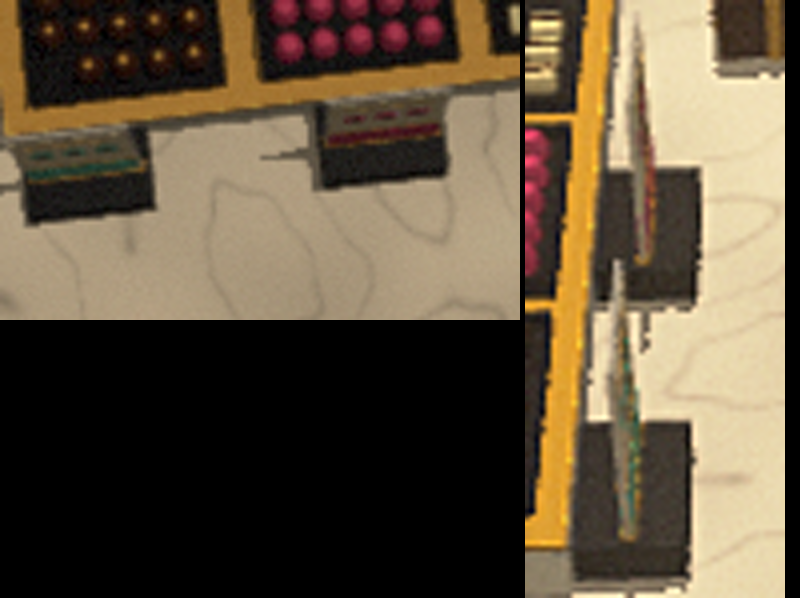

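Run:
```python
from h import *
c=snap("top"); im=c["image"]; g=cv2.GaussianBlur(im.max(2),(1,1),0).astype(float)
hsv=cv2.cvtColor(im,cv2.COLOR_RGB2HSV); b=cv2.inRange(hsv,(14,140,100),(26,255,255)); b[145:]=0
def edge(us,v0,v1):
    out=[]
    for u in us:
        col=g[v0:v1,u]; v=np.nonzero((col[:-1]<=85)&(col[1:]>85))[0][-1]; out.append(onz(c,u,v0+v+(85-col[v])/(col[v+1]-col[v]),.03)[:2])
    return np.array(out)
def fit(p): 
    k=np.polyfit(p[:,1],p[:,0],1); return k,np.std(p[:,0]-np.polyval(k,p[:,1]))
pts=np.array([onz(c,u,np.nonzero(b[:,u])[0].max()+.5,.045)[:2] for u in [*range(225,255),*range(295,352)]])
ks,_=fit(pts); print("stand",fit(pts))
for n,us,vr in(("pink",range(264,290),(130,160)),("mint",range(189,216),(145,168))):
    e=edge(us,*vr); k,s=fit(e); ym=e[:,1].mean()
    print(n,k,s,"yaw diff deg",np.degrees(np.arctan(k[0])-np.arctan(ks[0])),"back-to-face",(np.polyval(ks,ym)-np.polyval(k,ym))*np.cos(np.arctan(ks[0])))
```

```text
stand (array([-0.10958972,  0.67921348]), np.float64(0.0009908320537504423))
pink [-0.10263959  0.60489532] 0.00040131361058058624 yaw diff deg 0.39377803174388654 back-to-face 0.07445584393469752
mint [-0.10357418  0.60235462] 0.000493757056047803 yaw diff deg 0.34079316174007274 back-to-face 0.0753723802195471
```

The pink card's yaw and its back-edge-to-face distance match the mint card's to within 0.1° and 1 mm, so it is flush and square.

```bash
python3 -c "
from rig import manip
print(manip.get_time(), manip.sign_off())"
```

```text
the job is handed in; nothing more can be done
23.7333 None
```

The raspberry-pink card now stands on its foot, flush and square against the praline stand and matching its mint neighbour to within 1 mm and 0.1°; I handed the job in at 23.7 s.

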